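Load a reagent bottle and latch the dock tray

ROBOT

A 6-joint arm with a two-finger parallel gripper is mounted at the origin on the work surface; the furniture and walls round the work are solid. World frame = base frame: x ahead of the robot, y to its left, z up, the work surface at z = 0. Lengths are in m, angles in rad, forces in N, time in s.
With the tool pointing down it reaches from about 0.35 to 0.775 m from the base axis. Payload 5.5 kg.
Tool frame: the origin (TCP) lies at the very end of the fingers, on their centre line; the grasp point (between the pads) lies 19 mm behind it; z points along the fingers, y is the line along which they close (so a half turn about z gives the same grasp; the last joint's range is limited). The gripper opens to 85 mm and grips with 20 to 120 N. Pads are 22 mm wide; open, the fingers measure 114 mm over their backs; the gripper's body (76 mm by 85 mm) begins 54 mm behind the grasp point. The pads swing forward as they close: fully open they stand 13 mm farther back than shut.
Start: joints at [1.142, 0.313, 0.046, 1.304, 0, 1.431], TCP at [0.164, 0.551, 0.231] pointing down, gripper open.
Joint ranges: [-2.76, 2.76], [-0.86, 1.69], [-1.03, 1.26], [-2.2, 2.34], [-1.47, 1.5], [-3.14, 3.14]. Speed limits (rad/s): [2.57, 2.57, 3.14, 3.14, 3.14, 3.14].

INTERFACE

Orientations are given as a unit quaternion [w, x, y, z].
In Python, from workcell import env gives the robot as it stands. The module is installed in compiled form; this text tells all that it offers.
- The arm moves only by the tool jog_arm, never from a script. Its arguments are lists of equal length, an entry for each row: "gripper": the opening, from 0 (shut) to 1 (fully open); "offset": the shift along the world's x, y, z in cm, a list of three; "twist": the turn about the world's z in degrees. In form: {"gripper": [gripper, ...], "offset": [[dx, dy, dz], ...], "twist": [twist, ...]}. A call has exactly 8 rows; each row is the pose to reach, as a shift and turn from the pose commanded when the call began; what a row does not reach only later rows make up. A row lasts 1/8 s, in which the tool goes at most 62.5 mm and 10.7 degrees, less where a joint would pass 70% of its speed; a pose out of reach is approached as far as the arm can. A call with a gripper value outside its range is refused whole. The fingers move at their own pace and stop on an object; "squeeze" is the grip in N (left out, the last holds). Time passes only in rows, so rows that repeat a pose let the fingers close, or fill a call up. It gives the time, the measured TCP pose, the force, the opening and the grip force at its end, in the units of the state.
- env.get_state(): the state, without advancing time (a new reading comes with each control period).
- env.read_camera(name): name is "scene" or "top" or "wrist"; returns a dict with "image" (400x640x3 uint8, red, green, blue), "z_map" (400x640 float32, m along the optical axis (not along the pixel's ray), 0 where there is no reading), "fovy" (degrees; the focal length in pixels is half the picture's height over the tangent of half this angle, whatever the lens; pixels are square), "cx", "cy" (the principal point, pixels), "distortion" ([k1, k2, p1, p2, k3] as OpenCV has them; the pictures are not rectified), "cam_to_world" (4x4, takes a point from camera to world coordinates). Camera axes: x right, y up, looking along -z (the intrinsics and any distortion apply to the point x, -y, -z); pixel columns grow to the right and rows downward; lengths in m; the calibration is good to about 2 mm. A picture is of the moment at which its call begins.
- env.hand_in(): hands the job in; it is judged then, once.
The state is a dict: "clock": time; "joint_pos": joint angles; "qvel": joint speeds; "tau": joint torques, N m; "tcp_pos": TCP position; "orientation": TCP orientation; "wrist_force": force on the tool from outside, world axes, zero at the start; "ft_torque": the same for the moment, N m; "finger_gap": finger opening in m; "grip_force": force on a finger pad.
Only numpy, scipy, OpenCV 4.12 (cv2) and the standard library are available. Lean on these libraries where they do the work, as an engineer would, in place of code of your own. Each camera call takes 0.05 s, during which the arm holds its last target. There are 200 camera calls.

TASK

Stand the blue-capped bottle upright in the round well of the dock's blue tray while the tray is out, and let go of it. Then press the tray straight in, slowly, until its push-push latch catches, never pushing on the dock or tray with more than 22 N, and draw back to check that the tray stays in by itself (a second press would release it again). Leave the other bottles and the flask where they stand.

Things in the scene. Friction and masses are not known exactly. Their poses are not given: they have to be found in the camera images.
- bottle_mid (a point): Centre, half-way up, of the round white plastic bottle with the BLUE screw cap: 48 mm across, 83 mm tall, about 65 to 125 g, stands upright; body of full width up to 66 mm, above it the cap, 38 mm across. It may change places with the other two bottles. z axis up along the bottle.
- dock: Reagent dock, white, fixed to the worktop at varying place and yaw; origin on the worktop on the centre line of tray, well and push pad; +x is the direction in which the tray is pushed in, z up. Base x -75 to +135 mm, 116 mm wide; side rails 25 mm high; closed latch housing behind the tray at x +24 to +135 mm, 46 mm high.
- well (a point): Floor centre of the round well on the blue tray, 16 mm above the worktop; moves with the tray, axes as the dock's. Well 53 mm across inside, 61 mm outside, rim 18 mm above its floor; the bottle's underside stands at this point. The tray's front plate (92 mm wide, top 60 mm above the worktop) stands 39 mm in front (-x).
- push_pad (a point): Centre of the face of the grey push pad on the tray's front plate, 44 mm above the worktop, pad 44 mm wide and 26 mm high; moves with the tray. Press here along the dock's +x axis; it is 47.5 mm in front (-x) of the well's centre.
- tray (a joint): Tray travel, m: 0 = out, grows as pushed in. A spring drives it out (3 to 5.5 N). Latch depth is unseen and differs by 24 mm: at 0.032 to 0.057 a rubber buffer (3 N/mm) begins, 2 mm on, at 10 to 11 N of push, the catch trips, 22 N comes 3.5 mm later. Pressed at 10 to 20 mm/s to 12-17 N and let go, it stays at 0.026 to 0.050, latched; not tripped, it returns to 0; pressed again, it releases.
- white_mid (a point): Centre, half-way up, of the smaller white bottle with the WHITE cap, 42 mm across, 71 mm tall; leave alone.
- glass_mid (a point): Centre, half-way up, of the clear glass bottle with blue rings, 45 mm across, 107 mm tall; leave alone.
- flask_mid (a point): Middle (90 mm above its base) of the conical glass flask, 84 mm across at the base, 187 mm tall, to the left of the dock; leave alone.

How it is judged:
On the way, in this order (a step that is already met when the one before it is completed fails the run):
1. the blue-capped bottle stands in the well, let go, with the tray still out (horizontal distance between bottle_mid and well below 0.006 m and height (world z) of bottle_mid between 0.0525 and 0.0625 m and angle between bottle_mid's own z axis and vertical below 0.12 rad and value of joint tray below 0.012 m and contact force between the fingers and anything else below 0.1 N), for 0.2 s.
2. the tray stays in, latched, with the robot off it (value of joint tray above 0.02 m and velocity of joint tray between -0.005 and 0.005 m/s and contact force between each of the fingers, the arm and dock below 0.1 N), for 0.3 s.
At the end, for the whole second after the job is handed in: The blue-capped bottle stands upright (within 0.12 rad) on the floor of the well (within 6 mm of its centre), and the tray rests latched by itself more than 20 mm in, with nothing pushing it (all of step 2 and horizontal distance between bottle_mid and well below 0.006 m and height (world z) of bottle_mid between 0.0525 and 0.0625 m and angle between bottle_mid's own z axis and vertical below 0.12 rad); the robot touches nothing.
It fails at once if the robot pushes on the dock or its tray with more than 22 N (contact force between any of the fingers, the arm and dock above 22 N).
It fails at once if another bottle or the flask is shifted by more than 30 mm or tipped (distance of any of white_mid, glass_mid, flask_mid from where it was at the start of the episode above 0.03 m or angle between any of white_mid, glass_mid, flask_mid's own z axis and vertical above 0.4 rad).
It also fails if it takes over 53 s, if anything falls off the work surface, if the arm or the gripper's body presses on something with over 40 N, if the wrist force passes 120 N, or if a joint passes its speed limit or range.

## Working session

There is one attempt and no reset: what is moved stays moved. The work goes in short steps, Python scripts to look and compute and a tool call to move; the robot and the scene stay as the last step left them, time stands still between calls to the robot, and variables do not carry over. Pictures are saved under pics/ and viewed, at most 10 in all, crops included, and the job is handed in when it is done.

Besides the shell and the picture viewer there is one more tool, called as name(argument=value, ...), one argument or row to a line, values as JSON. jog_arm: Moves the arm, as the interface text tells. Its arguments: {"type":"object","properties":{"gripper":{"type":"array"},"offset":{"type":"array"},"twist":{"type":"array"},"squeeze":{"type":"number"}},"required":["gripper","offset","twist"]}

```bash
mkdir -p pics; cat > h.py <<'E'
import numpy as np, cv2
from workcell import env
def cam(n):
    c=env.read_camera(n); f=200/np.tan(np.radians(c['fovy'])/2)
    c['K']=np.array([[f,0,c['cx']],[0,f,c['cy']],[0,0,1.]]); c['d']=np.array(c['distortion'],float); c['T']=np.array(c['cam_to_world']); return c
def rays(c,uv):
    p=cv2.undistortPoints(np.array(uv,float).reshape(-1,1,2),c['K'],c['d']).reshape(-1,2)
    return np.c_[p[:,0],-p[:,1],-np.ones(len(p))]@c['T'][:3,:3].T, c['T'][:3,3]
def onplane(c,uv,z):
    r,o=rays(c,uv); return o+r*((z-o[2])/r[:,2])[:,None]
def cloud(c):
    v,u=np.mgrid[0:400,0:640]; r,o=rays(c,np.c_[u.ravel(),v.ravel()])
    return (o+r*c['z_map'].reshape(-1,1)).reshape(400,640,3)
def save(c,n): cv2.imwrite('pics/'+n,c['image'][:,:,::-1])
E
python3 - <<'E'
from h import *
a=cam('top');b=cam('scene');w=cam('wrist')
im=np.vstack([a['image'],b['image']])
cv2.imwrite('pics/1.png',cv2.resize(np.hstack([a['image'],b['image']]),(800,250))[:,:,::-1])
save(a,'top.png');save(b,'scene.png');save(w,'w.png')
for c in(a,b,w):print(c['T'].round(3).tolist(),c['fovy'],c['d'])
print(env.get_state())
E
```

```text
[[-0.009, 0.986, -0.164, 0.374], [-1.0, -0.006, 0.021, 0.032], [0.02, 0.164, 0.986, 1.24], [0.0, 0.0, 0.0, 1.0]] 46.85412560092472 [-0.05789015  0.          0.          0.          0.        ]
[[0.662, 0.538, -0.522, -0.039], [-0.75, 0.467, -0.469, -0.509], [-0.008, 0.701, 0.713, 0.868], [0.0, 0.0, 0.0, 1.0]] 55.55198882542543 [-0.07225652  0.          0.          0.          0.        ]
[[0.285, -0.926, -0.248, 0.101], [0.959, 0.275, 0.076, 0.57], [-0.002, -0.26, 0.966, 0.371], [0.0, 0.0, 0.0, 1.0]] 71.95754495251451 [-0.00885089  0.          0.          0.          0.        ]
{'clock': 0.15, 'joint_pos': array([1.14239082e+00, 3.13847048e-01, 4.52607889e-02, 1.30358365e+00,
       1.07786234e-05, 1.43120549e+00]), 'qvel': array([ 2.00304638e-03, -2.70652225e-03,  3.05273434e-03,  9.03572100e-05,
       -2.54014308e-04,  2.95350541e-04]), 'tau': array([ 1.83688797e-03, -4.81067348e+01,  2.98814392e+01,  1.39989684e-02,
       -1.67389144e-04,  4.60603545e-06]), 'tcp_pos': array([0.16361736, 0.55084942, 0.23061133]), 'orientation': array([-1.97609593e-04,  1.43905931e-01,  9.89591133e-01, -6.57770539e-04]), 'wrist_force': array([ 0.04656669, -0.45272243, -0.29226929]), 'ft_torque': array([ 0.007469  ,  0.03232228, -0.01863322]), 'grip_force': 0.0, 'finger_gap': 0.08523801378179252}
```

View pics/top.png

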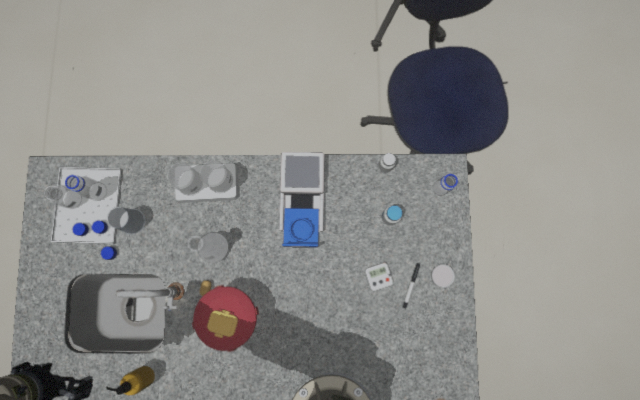

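View pics/scene.png

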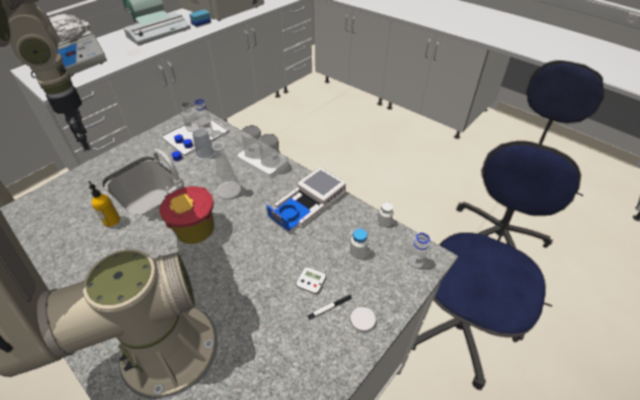

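The top view shows the dock at about (302,200), the tray well at (302,229), the blue-capped bottle at (394,213), the white bottle at (389,161), the glass one at (450,182) and the flask at (212,246). The scene view shows the bottle at (360,242) and the well at (289,212).

```bash
cat >> h.py <<'E'
def blob(c,lo,hi,box):
    h=cv2.cvtColor(c['image'],cv2.COLOR_RGB2HSV); m=cv2.inRange(h,np.array(lo),np.array(hi))
    k=np.zeros_like(m); x0,y0,x1,y1=box; k[y0:y1,x0:x1]=m[y0:y1,x0:x1]
    n,l,s,ce=cv2.connectedComponentsWithStats(k); i=1+s[1:,4].argmax(); return l==i,ce[i],s[i]
def tri(c1,p1,c2,p2):
    r1,o1=rays(c1,[p1]);r2,o2=rays(c2,[p2]); r1,r2=r1[0],r2[0]
    s=np.linalg.lstsq(np.c_[r1,-r2],o2-o1,rcond=None)[0]; a=o1+s[0]*r1;b=o2+s[1]*r2; return (a+b)/2,np.linalg.norm(a-b)
E
python3 - <<'E'
from h import *
a=cam('top');b=cam('scene')
hs=lambda c,u,v:cv2.cvtColor(c['image'],cv2.COLOR_RGB2HSV)[v,u]
print(hs(a,394,211),hs(b,360,236),hs(a,290,240),hs(b,280,215))
m1,p1,s1=blob(a,(90,80,60),(112,255,255),(375,195,415,230))
m2,p2,s2=blob(b,(90,80,60),(112,255,255),(340,222,380,262))
print(p1,s1,p2,s2,tri(a,p1,b,p2), onplane(a,[p1],.083))
P=cloud(a); print('cap z', np.median(P[m1],0), 'scene', np.median(cloud(b)[m2],0))
m,p,s=blob(a,(100,120,40),(125,255,255),(270,200,335,255))
Q=P[m];print(s,p,np.percentile(Q[:,2],[5,25,50,75,95,99]))
r=cv2.minAreaRect(np.float32(onplane(a,np.argwhere(m)[:,::-1],.016)[:,:2]));print('tray',r)
# dock housing top z~46mm
H=(abs(P[...,2]-.046)<.006)&(P[...,0]>.4); k=np.zeros_like(H);k[140:200,270:335]=1; H&=k.astype(bool)
print('housing',cv2.minAreaRect(np.float32(P[H][:,:2])),H.sum(),np.median(P[H],0))
E
```

```text
[100 121 186] [ 99 163 233] [109 159 178] [110 171 189]
[394.17919075 212.53179191] [387 206  15  14 173] [359.7254902  234.70588235] [353 228  14  14 153] (array([ 0.51985858, -0.16571904,  0.07404105]), np.float64(0.0016663897816964904)) [[ 0.51934595 -0.1647908   0.083     ]]
cap z [ 0.51883551 -0.16445303  0.08263919] scene [ 0.51468901 -0.16793953  0.08094464]
[ 283  208   35   39 1275] [300.69803922 226.95137255] [0.012892   0.01511358 0.01696218 0.01942965 0.05874487 0.06280881]
tray ((0.49109596014022827, 0.07580448687076569), (0.08973973244428635, 0.10121913254261017), 89.56108093261719)
housing ((0.6343566179275513, 0.0696825459599495), (0.1161503940820694, 0.1095523089170456), 89.34090423583984) 1718 [0.63330959 0.06974272 0.04715156]
```

jog_arm(
  gripper=[1,1,1,1,1,1,1,1],
  offset=[
    [2,-4,3],
    [4.6,-9.4,5],
    [7.3,-14.8,5],
    [10,-20.2,5],
    [12.7,-25.6,5],
    [15.4,-31,5],
    [18.2,-36.5,5],
    [20.9,-42,5],
  ],
  twist=[2,4,6,8,10,12,14,16.6],
)

```text
clock: 1.25
tcp_pos: [0.3734, 0.1294, 0.2816]
orientation: [0.001, -0.001, 1.0, 0.0]
wrist_force: [0.2, -0.6, -0.1]
finger_gap: 0.0859
grip_force: 0.0
```

jog_arm(
  gripper=[1,1,1,1,1,1,1,1],
  offset=[
    [2.5,-5,0],
    [5,-10,0],
    [7.5,-15,0],
    [10,-20,0],
    [12.3,-25,-2],
    [14.6,-29.5,-5],
    [14.6,-29.5,-5],
    [14.6,-29.5,-5],
  ],
  twist=[0,0,0,0,0,0,0,0],
)

```text
clock: 2.25
tcp_pos: [0.5183, -0.1635, 0.2311]
orientation: [-0.001, -0.0, 1.0, 0.001]
wrist_force: [-0.1, 0.0, 0.5]
finger_gap: 0.0854
grip_force: 0.0
```

```bash
python3 - <<'E'
from h import *
w=cam('wrist');save(w,'w2.png')
s=env.get_state();print(s['clock'],s['tcp_pos'],s['orientation'])
m,p,st=blob(w,(90,80,60),(112,255,255),(150,50,500,350));print(p,st)
P=cloud(w)[m];print('cap depth',np.median(P,0),np.percentile(P[:,2],[5,95]))
(cx,cy),r=cv2.minEnclosingCircle(np.argwhere(m)[:,::-1].astype(np.float32));print(cx,cy,r)
print(onplane(w,[p,(cx,cy)],.083))
E
```

```text
2.3 [ 0.5185148  -0.16309052  0.23184528] [ 1.49675965e-05 -6.91486547e-04  9.99999747e-01  1.65830864e-04]
[484.17651757 158.03634185] [ 464  114   36   84 2504]
cap depth [0.49167225 0.04603772 0.01401497] [0.01246949 0.03240296]
484.9285583496094 155.5 43.82081985473633
[[0.48412079 0.00808486 0.083     ]
 [0.48148958 0.00847099 0.083     ]]
```

View pics/w2.png

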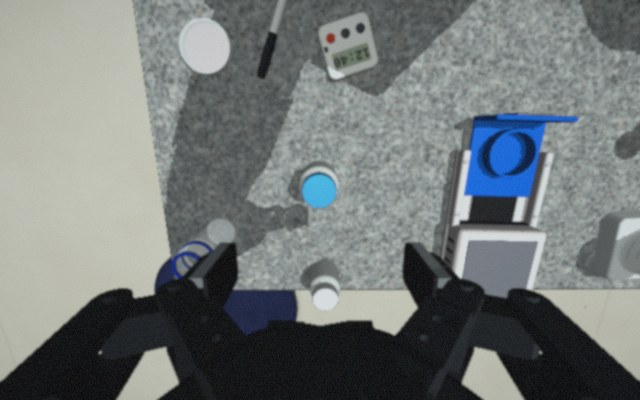

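The cap is at (319,190) between the fingers; the well is at (508,153), the front plate at (525,119), the housing near (500,260), and the white bottle at (325,292).

```bash
python3 - <<'E'
from h import *
w=cam('wrist');a=cam('top')
m,p,st=blob(w,(90,80,60),(106,255,255),(280,150,360,230));print(p,st)
P=cloud(w);print('cap depth',np.median(P[m],0))
m1,p1,_=blob(a,(90,80,60),(112,255,255),(375,195,415,230))
print(onplane(w,[p],.083),tri(w,p,a,p1),p1)
# tray from depth: front plate points z>.05 ; well rim z ~.034 ; housing
mm,_,_=blob(w,(95,120,40),(130,255,255),(420,90,620,250))
F=P[mm&(P[...,2]>.05)&(P[...,2]<.066)];print('plate',len(F),cv2.minAreaRect(np.float32(F[:,:2])),F.min(0),F.max(0))
R=P[mm&(abs(P[...,2]-.034)<.004)&(P[...,0]>F[:,0].max()+.004)];print('rim',len(R),R.mean(0),cv2.minEnclosingCircle(np.float32(R[:,:2])))
k=np.zeros(mm.shape,bool);k[215:300,420:570]=1
H=P[k&(abs(P[...,2]-.046)<.005)];print('housing',len(H),cv2.minAreaRect(np.float32(H[:,:2])))
E
```

```text
[318.29580348 189.86693961] [301 173  35  35 977]
cap depth [ 0.51954233 -0.16538219  0.08036311]
[[ 0.51885541 -0.16505368  0.083     ]] (array([ 0.51942604, -0.16495565,  0.07960526]), np.float64(0.00045394978816157825)) [393.97619048 212.74404762]
plate 483 ((0.44273945689201355, 0.0750727504491806), (0.09065690636634827, 0.006462276913225651), 88.01763916015625) [0.43877214 0.02973522 0.05009417] [0.44620056 0.12035015 0.05990086]
rim 503 [0.48324726 0.07457558 0.03160221] ((0.4845893383026123, 0.07447010278701782), 0.03066902793943882)
housing 4739 ((0.6283285617828369, 0.07036253809928894), (0.1137392595410347, 0.09597239643335342), 88.6925277709961)
```

jog_arm(
  gripper=[1,1,1,1,1,1,1,1],
  offset=[
    [0,-0.1,-4],
    [0,-0.1,-8],
    [0,-0.1,-12],
    [0,-0.1,-15],
    [0,-0.1,-17.5],
    [0,-0.1,-19],
    [0,-0.1,-20],
    [0,-0.1,-20],
  ],
  twist=[0,0,0,0,0,0,0,0],
)

```text
clock: 3.4
tcp_pos: [0.5188, -0.1645, 0.0314]
orientation: [-0.0, -0.001, 1.0, 0.0]
wrist_force: [0.0, -0.7, 0.4]
finger_gap: 0.0854
grip_force: 0.0
```

jog_arm(
  gripper=[0.3,0.3,0.3,0.3,0.3,0.3,0.3,0.3],
  offset=[
    [0,0,0],
    [0,0,0],
    [0,0,0],
    [0,0,0],
    [0,0,0],
    [0,0,0],
    [0,0,0],
    [0,0,0],
  ],
  twist=[0,0,0,0,0,0,0,0],
  squeeze=35,
)

```text
clock: 4.4
tcp_pos: [0.5196, -0.165, 0.0323]
orientation: [0.001, -0.001, 1.0, -0.0]
wrist_force: [0.3, 0.9, 6.4]
finger_gap: 0.0459
grip_force: 36.3
```

jog_arm(
  gripper=[0.3,0.3,0.3,0.3,0.3,0.3,0.3,0.3],
  offset=[
    [0,0,2],
    [0,0,5],
    [-0.2,1.5,9],
    [-0.9,6,11],
    [-1.7,11,11],
    [-2.4,16,11],
    [-3,20.5,11],
    [-3.5,24,11],
  ],
  twist=[0,0,0,0,0,0,-1,-1.6],
)

```text
clock: 5.4
tcp_pos: [0.483, 0.0768, 0.1412]
orientation: [-0.0, 0.013, 1.0, 0.0]
wrist_force: [0.5, -0.5, -0.6]
finger_gap: 0.046
grip_force: 36.4
```

jog_arm(
  gripper=[0.3,0.3,0.3,0.3,0.3,0.3,0.3,0.3],
  offset=[
    [0,0,0],
    [0,0,0],
    [0,0,0],
    [0,0,0],
    [0,0,-1],
    [0,0,-2],
    [0,0,-2],
    [0,0,-2],
  ],
  twist=[0,0,0,0,0,0,0,0],
)

```text
clock: 6.4
tcp_pos: [0.4837, 0.0753, 0.1211]
orientation: [-0.0, 0.013, 1.0, 0.0]
wrist_force: [-0.3, 0.1, -1.4]
finger_gap: 0.046
grip_force: 36.4
```

```bash
python3 - <<'E'
from h import *
w=cam('wrist');a=cam('top');b=cam('scene');save(w,'w3.png')
s=env.get_state();print(s['tcp_pos'],s['orientation'])
P=cloud(w)
m,p,st=blob(w,(90,80,60),(106,255,255),(200,80,440,300));print(p,st)
print('cap depth',np.percentile(P[m],[10,50,90],axis=0))
mm,_,st=blob(w,(107,120,40),(130,255,255),(150,50,500,400));print(st)
F=P[mm&(P[...,2]>.05)&(P[...,2]<.066)];print('plate',len(F),cv2.minAreaRect(np.float32(F[:,:2])))
z=np.zeros((400,1280,3),np.uint8)
t=cv2.resize(a['image'][150:300,220:420],(600,450));q=cv2.resize(b['image'][140:260,220:380],(600,450))
cv2.imwrite('pics/w4.png',np.vstack([cv2.resize(w['image'],(480,300)),cv2.resize(b['image'][150:250,240:400],(480,300),interpolation=2)])[:,:,::-1])
E
```

```text
[0.48403119 0.07525155 0.12160167] [2.80580770e-04 1.34594763e-02 9.99909377e-01 2.72275020e-05]
[320.33240805 275.43858432] [ 272  243   98   57 4323]
cap depth [[0.46648221 0.06269489 0.16031163]
 [0.47313269 0.07558503 0.16899889]
 [0.48073532 0.08830515 0.16993094]]
[ 258  153  124   85 5594]
plate 995 ((0.44225943088531494, 0.07596959173679352), (0.09154859185218811, 0.006318486295640469), 88.51020050048828)
```

View pics/w4.png

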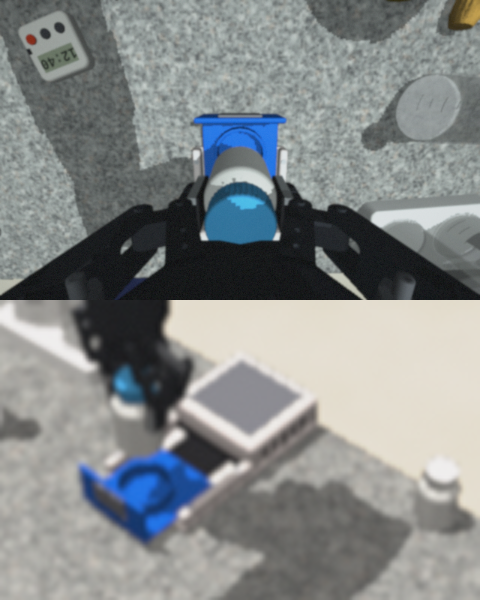

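```bash
python3 - <<'E'
from h import *
a=cv2.imread('pics/w2.png')[100:215,440:600];b=cv2.imread('pics/w3.png')[145:240,245:395]
a=cv2.resize(a,(800,575),interpolation=2);cv2.imwrite('pics/c1.png',a[:, :])
cv2.imwrite('pics/c2.png',cv2.resize(b,(750,475),interpolation=2))
E
```

```text
(no output)
```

View pics/c1.png

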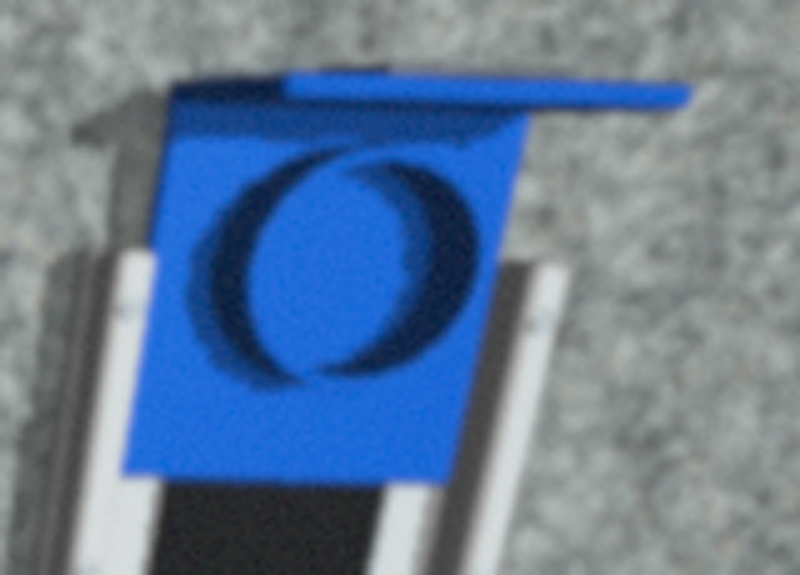

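View pics/c2.png

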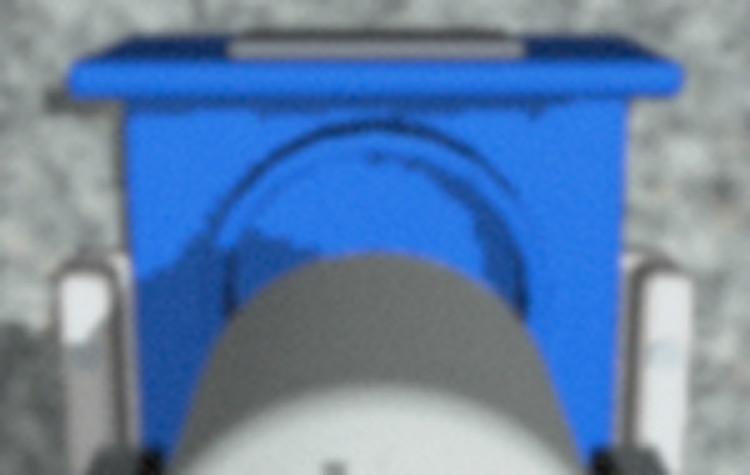

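c1 shows the whole well: rim top outer edge at the front is near (350,148) and the inner edge at the back near (335,378). c2 shows the bottle hanging over the well, with the front rim edge at (380,128) and the sides at about (225,...) and (525,...).

```bash
python3 - <<'E'
from h import *
w=cam('wrist')
f=lambda x,y:(245+x/5,145+y/5)
print('now front rim +30.5:',onplane(w,[f(380,128)],.034)+[.0305,0,0])
print('base of wall z16', onplane(w,[f(380,120)],.016)+[.0305,0,0])
print('plate top front/back',onplane(w,[f(380,58),f(380,98)],.06))
print('tray y at z16',onplane(w,[f(130,200),f(625,200)],.016))
# w2 view: same rotation up to 1.6deg twist; rebuild pose
s=env.get_state();yaw=np.radians(1.55);R=np.array([[np.cos(yaw),-np.sin(yaw),0],[np.sin(yaw),np.cos(yaw),0],[0,0,1]])
T=w['T'].copy();T[:3,3]=R@(T[:3,3]-s['tcp_pos'])+[.5185,-.1631,.2318];T[:3,:3]=R@T[:3,:3];c=dict(w,T=T)
g=lambda x,y:(440+x/5,100+y/5)
print('w2 back inner -26.5',onplane(c,[g(335,378)],.034)-[.0265,0,0],'front outer +30.5',onplane(c,[g(350,148)],.034)+[.0305,0,0])
print('right inner -26.5',onplane(c,[g(478,255)],.034)+[0,-.0265,0],'left outer',onplane(c,[g(248,270)],.034)+[0,.0305,0])
print('plate',onplane(c,[g(490,75),g(490,107)],.06),'traybackedge',onplane(c,[g(125,473),g(445,483)],.016))
E
```

```text
now front rim +30.5: [[0.48465399 0.07677599 0.034     ]]
base of wall z16 [[0.48600435 0.07680201 0.016     ]]
plate top front/back [[0.43985849 0.0770592  0.06      ]
 [0.44568787 0.07690771 0.06      ]]
tray y at z16 [[0.46891473 0.03086138 0.016     ]
 [0.471343   0.12106384 0.016     ]]
w2 back inner -26.5 [[0.4852371 0.0697341 0.034    ]] front outer +30.5 [[0.48671311 0.06360431 0.034     ]]
right inner -26.5 [[0.48138005 0.07305758 0.034     ]] left outer [[0.48512673 0.07416286 0.034     ]]
plate [[0.44046124 0.07419927 0.06      ]
 [0.44716742 0.07555995 0.06      ]] traybackedge [[0.54054044 0.03023656 0.016     ]
 [0.54326321 0.11689195 0.016     ]]
```

```bash
python3 - <<'E'
from h import *
w=cam('wrist');f=lambda x,y:(245+x/5,145+y/5)
print('bottle base front +24:',onplane(w,[f(378,252)],.0893)+[.024,0,0],env.get_state()['tcp_pos'])
E
```

```text
bottle base front +24: [[0.48568533 0.07613519 0.0893    ]] [0.48402481 0.07525977 0.12160671]
```

jog_arm(
  gripper=[0.3,0.3,0.3,0.3,0.3,0.3,0.3,0.3],
  offset=[
    [0,0,-1.5],
    [0,0,-3],
    [0,0,-4.3],
    [0,0,-5.2],
    [0,0,-5.7],
    [0,0,-6.1],
    [0,0,-6.3],
    [0,0,-6.3],
  ],
  twist=[0,0,0,0,0,0,0,0],
)

```text
clock: 7.65
tcp_pos: [0.4839, 0.0752, 0.0584]
orientation: [0.0, 0.014, 1.0, 0.0]
wrist_force: [-0.4, -0.3, -0.6]
finger_gap: 0.046
grip_force: 36.4
```

jog_arm(
  gripper=[0.3,0.3,0.3,0.3,0.3,0.3,0.3,0.3],
  offset=[
    [0,0,-0.2],
    [0,0,-0.4],
    [0,0,-0.6],
    [0,0,-0.8],
    [0,0,-0.9],
    [0,0,-0.95],
    [0,0,-0.95],
    [0,0,-0.95],
  ],
  twist=[0,0,0,0,0,0,0,0],
)

```text
clock: 8.65
tcp_pos: [0.4839, 0.0752, 0.0489]
orientation: [0.0, 0.014, 1.0, 0.0]
wrist_force: [0.0, 0.7, -0.7]
finger_gap: 0.0462
grip_force: 36.4
```

jog_arm(
  gripper=[0.3,0.3,0.7,1,1,1,1,1],
  offset=[
    [0,0,-0.1],
    [0,0,-0.1],
    [0,0,-0.1],
    [0,0,-0.1],
    [0,0,-0.1],
    [0,0,-0.1],
    [0,0,-0.1],
    [0,0,-0.1],
  ],
  twist=[0,0,0,0,0,0,0,0],
)

```text
clock: 9.65
tcp_pos: [0.4838, 0.0752, 0.0478]
orientation: [-0.0, 0.014, 1.0, 0.0]
wrist_force: [0.2, 1.1, 0.1]
finger_gap: 0.0852
grip_force: 0.0
```

```bash
python3 - <<'E'
from h import *
a=cam('top');b=cam('scene');w=cam('wrist');s=env.get_state();print(s['clock'],s['finger_gap'],s['wrist_force'])
cv2.imwrite('pics/r.png',np.vstack([cv2.resize(w['image'],(480,300)),cv2.resize(b['image'][150:250,240:400],(480,300),interpolation=2)])[:,:,::-1])
E
```

```text
9.8 0.0853366670726067 [ 0.10452091 -0.10329851 -0.32109557]
```

View pics/r.png

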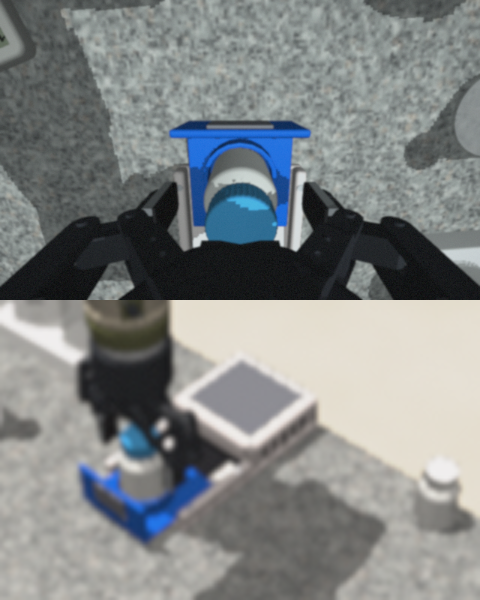

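jog_arm(
  gripper=[1,1,1,1,1,0,0,0],
  offset=[
    [0,0,2],
    [0,0,5],
    [0,0,9],
    [-1,0,12.5],
    [-5,0.1,12.5],
    [-8.9,0.2,12.5],
    [-9,0.2,9],
    [-9,0.2,6],
  ],
  twist=[0,0,0,0,0,0,0,0],
)

```text
clock: 10.8
tcp_pos: [0.3937, 0.0773, 0.1076]
orientation: [0.001, 0.013, 1.0, 0.0]
wrist_force: [0.8, 0.8, 1.0]
finger_gap: 0.0319
grip_force: 0.0
```

jog_arm(
  gripper=[0,0,0,0,0,0,0,0],
  offset=[
    [0,0,0],
    [0,0,-2],
    [0,0,-4],
    [0,0,-5.5],
    [0,0,-6.3],
    [0,0,-6.8],
    [0,0,-6.8],
    [0,0,-6.8],
  ],
  twist=[0,0,0,0,0,0,0,0],
)

```text
clock: 11.8
tcp_pos: [0.3942, 0.0772, 0.0403]
orientation: [0.0, 0.014, 1.0, 0.0]
wrist_force: [0.4, 0.1, -1.5]
finger_gap: 0.0004
grip_force: 0.0
```

```bash
python3 - <<'E'
from h import *
w=cam('wrist');b=cam('scene');s=env.get_state();print(s['clock'],s['tcp_pos'],s['wrist_force'],s['finger_gap'])
cv2.imwrite('pics/p.png',np.vstack([cv2.resize(w['image'],(480,300)),cv2.resize(b['image'][150:250,240:400],(480,300),interpolation=2)])[:,:,::-1])
E
```

```text
11.9 [0.39416843 0.07723596 0.0402367 ] [-0.65649434  1.02859983 -0.14908404] 0.00016002104143521563
```

View pics/p.png

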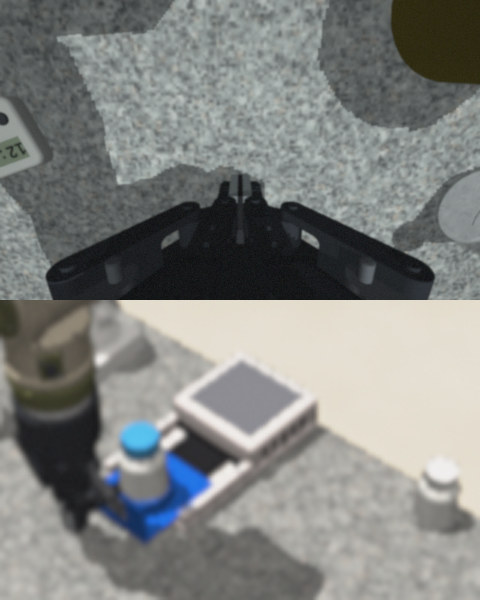

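The bottle stands in the well and the shut fingers are in front of the push pad. Now the slow press.

jog_arm(
  gripper=[0,0,0,0,0,0,0,0],
  offset=[
    [0.6,0,0],
    [1.2,0,0],
    [1.7,-0.05,0],
    [2.0,-0.05,0],
    [2.2,-0.06,0],
    [2.4,-0.06,0],
    [2.6,-0.07,0],
    [2.8,-0.08,0],
  ],
  twist=[0,0,0,0,0,0,0,0],
)

```text
clock: 12.9
tcp_pos: [0.4218, 0.0764, 0.0398]
orientation: [-0.0, 0.013, 1.0, 0.0]
wrist_force: [0.3, -0.5, 0.6]
finger_gap: -0.0002
grip_force: 0.0
```

jog_arm(
  gripper=[0,0,0,0,0,0,0,0],
  offset=[
    [0.15,0,0],
    [0.3,-0.01,0],
    [0.45,-0.01,0],
    [0.6,-0.02,0],
    [0.75,-0.02,0],
    [0.9,-0.02,0],
    [1.05,-0.03,0],
    [1.2,-0.03,0],
  ],
  twist=[0,0,0,0,0,0,0,0],
)

```text
clock: 13.9
tcp_pos: [0.4335, 0.0761, 0.0396]
orientation: [-0.0, 0.014, 1.0, 0.0]
wrist_force: [-4.6, -0.3, 0.4]
finger_gap: 0.0001
grip_force: 2.0
```

jog_arm(
  gripper=[0,0,0,0,0,0,0,0],
  offset=[
    [0.2,0,0],
    [0.4,-0.01,0],
    [0.6,-0.02,0],
    [0.8,-0.02,0],
    [1.0,-0.03,0],
    [1.2,-0.03,0],
    [1.4,-0.04,0],
    [1.6,-0.04,0],
  ],
  twist=[0,0,0,0,0,0,0,0],
)

```text
clock: 14.9
tcp_pos: [0.4497, 0.0757, 0.0397]
orientation: [-0.0, 0.013, 1.0, 0.0]
wrist_force: [-4.1, -0.3, -4.0]
finger_gap: -0.0002
grip_force: 2.3
```

```bash
python3 - <<'E'
from h import *
a=cam('top');P=cloud(a)
s=env.get_state();print(s['tcp_pos'],s['wrist_force'])
m1,p1,_=blob(a,(90,80,60),(103,255,255),(270,190,335,255));print(_,onplane(a,[p1],.099))
E
```

```text
[0.45006449 0.07568598 0.03973373] [-4.38133491 -0.37970033 -2.46473654]Traceback (most recent call last):
  File "<stdin>", line 4, in <module>
  File "h.py", line 18, in blob
    n,l,s,ce=cv2.connectedComponentsWithStats(k); i=1+s[1:,4].argmax(); return l==i,ce[i],s[i]
                                                      ~~~~~~~~~~~~~~^^
ValueError: attempt to get argmax of an empty sequence
```

jog_arm(
  gripper=[0,0,0,0,0,0,0,0],
  offset=[
    [0.15,0,0],
    [0.3,-0.01,0],
    [0.4,-0.01,0],
    [0.4,-0.01,0],
    [0.4,-0.01,0],
    [0.4,-0.01,0],
    [0.4,-0.01,0],
    [0.4,-0.01,0],
  ],
  twist=[0,0,0,0,0,0,0,0],
)

```text
clock: 15.95
tcp_pos: [0.4539, 0.0756, 0.0399]
orientation: [0.0, 0.013, 1.0, 0.0]
wrist_force: [-3.8, 0.2, -3.8]
finger_gap: 0.0004
grip_force: 1.9
```

jog_arm(
  gripper=[0,0,0,0,0,0,0,0],
  offset=[
    [0.15,0,0],
    [0.3,-0.01,0],
    [0.3,-0.01,0],
    [0.3,-0.01,0],
    [0.3,-0.01,0],
    [0.3,-0.01,0],
    [0.3,-0.01,0],
    [0.3,-0.01,0],
  ],
  twist=[0,0,0,0,0,0,0,0],
)

```text
clock: 16.95
tcp_pos: [0.4569, 0.0755, 0.0399]
orientation: [0.0, 0.013, 1.0, 0.0]
wrist_force: [-3.8, -0.2, -1.5]
finger_gap: -0.0002
grip_force: 1.9
```

jog_arm(
  gripper=[0,0,0,0,0,0,0,0],
  offset=[
    [0.15,0,0],
    [0.3,-0.01,0],
    [0.3,-0.01,0],
    [0.3,-0.01,0],
    [0.3,-0.01,0],
    [0.3,-0.01,0],
    [0.3,-0.01,0],
    [0.3,-0.01,0],
  ],
  twist=[0,0,0,0,0,0,0,0],
)

```text
clock: 17.95
tcp_pos: [0.4598, 0.0754, 0.0399]
orientation: [0.0, 0.014, 1.0, 0.0]
wrist_force: [-5.4, 1.4, 0.4]
finger_gap: -0.0001
grip_force: 2.5
```

jog_arm(
  gripper=[0,0,0,0,0,0,0,0],
  offset=[
    [0.15,0,0],
    [0.25,-0.01,0],
    [0.25,-0.01,0],
    [0.25,-0.01,0],
    [0.25,-0.01,0],
    [0.25,-0.01,0],
    [0.25,-0.01,0],
    [0.25,-0.01,0],
  ],
  twist=[0,0,0,0,0,0,0,0],
)

```text
clock: 18.95
tcp_pos: [0.4624, 0.0753, 0.0398]
orientation: [0.0, 0.014, 1.0, 0.0]
wrist_force: [-4.3, -0.2, -0.1]
finger_gap: 0.0001
grip_force: 2.1
```

jog_arm(
  gripper=[0,0,0,0,0,0,0,0],
  offset=[
    [0.15,0,0],
    [0.3,-0.01,0],
    [0.3,-0.01,0],
    [0.3,-0.01,0],
    [0.3,-0.01,0],
    [0.3,-0.01,0],
    [0.3,-0.01,0],
    [0.3,-0.01,0],
  ],
  twist=[0,0,0,0,0,0,0,0],
)

```text
clock: 19.95
tcp_pos: [0.4653, 0.0753, 0.0398]
orientation: [-0.0, 0.013, 1.0, 0.0]
wrist_force: [-4.4, 0.9, 1.2]
finger_gap: -0.0003
grip_force: 2.5
```

jog_arm(
  gripper=[0,0,0,0,0,0,0,0],
  offset=[
    [0.15,0,0],
    [0.3,-0.01,0],
    [0.3,-0.01,0],
    [0.3,-0.01,0],
    [0.3,-0.01,0],
    [0.3,-0.01,0],
    [0.3,-0.01,0],
    [0.3,-0.01,0],
  ],
  twist=[0,0,0,0,0,0,0,0],
)

```text
clock: 20.95
tcp_pos: [0.4683, 0.0752, 0.0398]
orientation: [0.0, 0.013, 1.0, 0.0]
wrist_force: [-4.8, 1.8, 0.7]
finger_gap: 0.0003
grip_force: 2.3
```

jog_arm(
  gripper=[0,0,0,0,0,0,0,0],
  offset=[
    [0.15,0,0],
    [0.3,-0.01,0],
    [0.3,-0.01,0],
    [0.3,-0.01,0],
    [0.3,-0.01,0],
    [0.3,-0.01,0],
    [0.3,-0.01,0],
    [0.3,-0.01,0],
  ],
  twist=[0,0,0,0,0,0,0,0],
)

```text
clock: 21.95
tcp_pos: [0.4714, 0.0751, 0.0398]
orientation: [0.0, 0.013, 1.0, 0.0]
wrist_force: [-4.2, 2.0, 1.3]
finger_gap: 0.0
grip_force: 2.2
```

jog_arm(
  gripper=[0,0,0,0,0,0,0,0],
  offset=[
    [0.15,0,0],
    [0.3,-0.01,0],
    [0.3,-0.01,0],
    [0.3,-0.01,0],
    [0.3,-0.01,0],
    [0.3,-0.01,0],
    [0.3,-0.01,0],
    [0.3,-0.01,0],
  ],
  twist=[0,0,0,0,0,0,0,0],
)

```text
clock: 22.95
tcp_pos: [0.4741, 0.075, 0.0398]
orientation: [-0.0, 0.013, 1.0, 0.0]
wrist_force: [-4.9, 2.8, 1.9]
finger_gap: -0.0003
grip_force: 2.6
```

jog_arm(
  gripper=[0,0,0,0,0,0,0,0],
  offset=[
    [0.15,0,0],
    [0.3,-0.01,0],
    [0.3,-0.01,0],
    [0.3,-0.01,0],
    [0.3,-0.01,0],
    [0.3,-0.01,0],
    [0.3,-0.01,0],
    [0.3,-0.01,0],
  ],
  twist=[0,0,0,0,0,0,0,0],
)

```text
clock: 23.95
tcp_pos: [0.4758, 0.0749, 0.0398]
orientation: [-0.001, 0.013, 1.0, 0.0]
wrist_force: [-8.3, 2.1, 5.5]
finger_gap: -0.0001
grip_force: 4.2
```

jog_arm(
  gripper=[0,0,0,0,0,0,0,0],
  offset=[
    [0.15,0,0],
    [0.3,-0.01,0],
    [0.3,-0.01,0],
    [0.3,-0.01,0],
    [0.3,-0.01,0],
    [0.3,-0.01,0],
    [0.3,-0.01,0],
    [0.3,-0.01,0],
  ],
  twist=[0,0,0,0,0,0,0,0],
)

```text
clock: 24.95
tcp_pos: [0.4772, 0.0749, 0.0397]
orientation: [-0.003, 0.013, 1.0, 0.0]
wrist_force: [-12.7, 1.9, 9.8]
finger_gap: -0.0002
grip_force: 6.2
```

jog_arm(
  gripper=[0,0,0,0,0,0,0,0],
  offset=[
    [-0.2,0,0],
    [-0.4,0.01,0],
    [-0.6,0.02,0],
    [-0.8,0.02,0],
    [-1.0,0.03,0],
    [-1.2,0.03,0],
    [-1.6,0.04,0],
    [-2.0,0.05,0],
  ],
  twist=[0,0,0,0,0,0,0,0],
)

```text
clock: 25.95
tcp_pos: [0.4615, 0.0748, 0.0404]
orientation: [0.001, 0.014, 1.0, -0.0]
wrist_force: [-0.1, 0.2, -0.9]
finger_gap: 0.0
grip_force: 0.0
```

jog_arm(
  gripper=[0,0,0,0,0,0,0,0],
  offset=[
    [-0.5,0,0],
    [-1,0,0],
    [-2,0,0],
    [-3,0,0],
    [-4.5,0,0],
    [-6,0,0],
    [-7,0,0],
    [-7,0,0],
  ],
  twist=[0,0,0,0,0,0,0,0],
)

```text
clock: 26.95
tcp_pos: [0.3893, 0.0753, 0.0399]
orientation: [-0.0, 0.013, 1.0, 0.0]
wrist_force: [0.3, 0.6, 0.1]
finger_gap: 0.0003
grip_force: 0.0
```

```bash
python3 - <<'E'
from h import *
a=cam('top');b=cam('scene');s=env.get_state();print(s['clock'],s['tcp_pos'],s['wrist_force'])
cv2.imwrite('pics/e.png',cv2.resize(b['image'][150:250,240:400],(640,400),interpolation=2)[:,:,::-1])
E
```

```text
27.05 [0.39087521 0.07520843 0.04008357] [-0.91411916  0.27770133  0.34042484]
```

View pics/e.png

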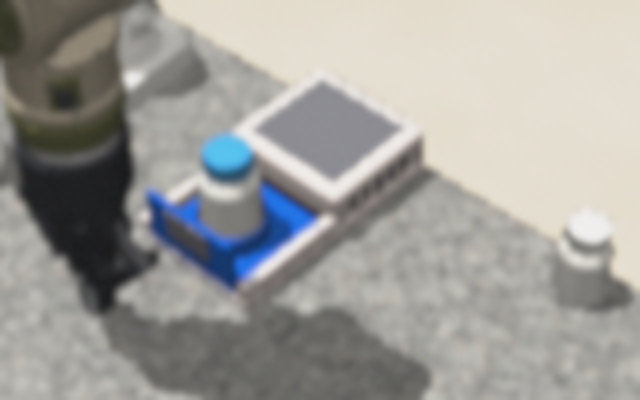

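The tray stays in at (235,235) against the housing. The bottle stands upright in it at (230,190), and the fingers are clear.

```bash
python3 -c "
from workcell import env
print(env.hand_in())"
```

```text
the job is handed in; nothing more can be done
None
```

The blue-capped bottle stands upright in the well, and the tray stayed in by itself after I drew back. The last force read while pressing was about 16 N (12.7 N along the push), but I only saw the force at the end of each move. The job was handed in at about 27 s; no verdict came back.

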